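# Close the wafer tin, then take off its outer lid alone

## Task

Take the chocolate-dipped wafer roll from the slanted oak stand and stand it upright in the empty socket of the green tin. Then carry the two nested lids together by the wooden knob and seat them both fully on the tin, let go of the knob, take the outer green lid by its brass collar and lift it straight off alone, so that the clear inner lid stays fully seated and undisturbed. Finish while still holding the outer lid level in the gripper, entirely above the top of the inner lid's knob; do not put it down, and do not shift the tin or the things round about.

Things in the scene. Friction and masses are not known exactly. Their poses are not given: they have to be found in the camera images.
- wafer_mid (a point): centre of the loose wafer roll, a rigid round stick 14 mm across, 102 mm long, light brown with a dark chocolate top end; z runs along the stick to the dark end, the ends are 51 mm either side. At the start it leans 0.5 rad (29 deg) from vertical in an open V-shaped trough; it can be lifted straight up out of it
- stand: small oak stand, fixed, base 100 x 64 x 12 mm; origin at the underside near its middle. The wafer roll leans towards the stand's +x axis (top end roughly away from the robot). In the stand's frame its foot is at [-15, 0, 24] mm and its middle at [9, 0, 69] mm; the trough holds its lower 50 mm, the upper 52 mm are free
- tin: open round green tin with brass bands, 1.8 kg: outer diameter 112, inner 104 mm, rim 114 mm above its origin (centre of underside), inner floor at 6 mm. In it stand three white upright tubes, 24 mm from its axis at 0, 120 and 240 deg from its +x, mouths at 72 mm; those at 120 and 240 deg already hold wafer rolls reaching 108 mm
- socket (a point): centre of the mouth of the tin's empty socket: 24 mm from the tin's axis along the tin's +x, 72 mm above its underside; bore 21 mm, 66 mm deep (to the tin's floor)
- knob (a point): centre of the free part of the inner lid's dark wooden knob, a 20 mm upright cylinder rising through the outer lid's collar; knob top 13.5 mm above this point, collar top (nested) 16.5 mm below, lid's lowest edge 63.5 mm below. Raising the knob raises both lids: the outer lies loosely on the inner lid's flange. When seated this point is 163.5 mm above the tin's underside. Each lid about 0.16 kg
- inner_seat (a point): centre of the underside of the clear inner lid's flange (112 mm across), on the lid's axis (z); level with the tin's rim when seated. Below it a tapered ring, 98 mm across and 14 mm deep, enters the tin
- collar (a point): centre of the outer lid's brass collar, an upright tube 44 mm across (bore 29 mm), 13 mm below to 13 mm above this point. Below it is the flat top of the outer lid, a green cap 129 mm across, 17 mm high; its lowest edge is 30 mm below this point. With both lids seated this point is 134 mm above the tin's underside and the knob's top 43 mm above this point
- small_jar: bystander: small white jar with a grey cap, 62 mm across, 78 mm high, origin at its underside
- ribbon: bystander: ribbon spool, 60 mm across, 30 mm high, origin at its underside
- red_box: bystander: dark red gift box with a bow, 74 x 104 x 46 mm, origin at its underside
- bear: bystander: dark chocolate bear, 57 x 55 x 71 mm, origin at its underside

How it is judged:
On the way, in this order (a step that is already met when the one before it is completed fails the run):
1. the wafer roll stands in the empty socket, let go (horizontal distance between wafer_mid and socket below 0.012 m and z of wafer_mid in the frame of tin between 0.051 and 0.063 m and angle between wafer_mid's own z axis and vertical below 0.2 rad and contact force between the fingers and wafer below 0.1 N), for 0.2 s.
2. both lids are seated together on the tin and the knob is let go (horizontal distance between inner_seat and tin below 0.006 m and z of inner_seat in the frame of tin between 0.11 and 0.118 m and angle between inner_seat's own z axis and vertical below 0.05 rad and horizontal distance between collar and tin below 0.009 m and z of collar in the frame of tin between 0.13 and 0.138 m and contact force between the fingers and inner_lid below 0.1 N), for 0.2 s.
3. the outer lid has risen alone, the inner one still seated (horizontal distance between inner_seat and tin below 0.006 m and z of inner_seat in the frame of tin between 0.11 and 0.118 m and angle between inner_seat's own z axis and vertical below 0.05 rad and z of collar in the frame of tin above 0.154 m), for 0.1 s.
At the end, for the whole second after the job is handed in: Gripper holds the outer lid still, level within 0.15 rad, collar centre over 207 mm above the tin's underside, touching no other part; inner lid seated (6 mm off-axis, 4 mm in height, 0.05 rad) and untouched; wafer roll stands in its socket (6 mm in height, 12 mm off-axis, 0.2 rad) (horizontal distance between wafer_mid and socket below 0.012 m and z of wafer_mid in the frame of tin between 0.051 and 0.063 m and angle between wafer_mid's own z axis and vertical below 0.2 rad and horizontal distance between inner_seat and tin below 0.006 m and z of inner_seat in the frame of tin between 0.11 and 0.118 m and angle between inner_seat's own z axis and vertical below 0.05 rad and z of collar in the frame of tin above 0.207 m and angle between collar's own z axis and vertical below 0.15 rad and contact force between the fingers and outer_lid above 1 N and contact force between each of outer_lid, the fingers and inner_lid below 0.05 N and contact force between outer_lid and tin below 0.05 N and linear speed of outer_lid below 0.03 m/s); the arm keeps its last pose, push and grip.
It fails at once if the outer lid is parted from the inner one while that is not seated on the tin (z of collar in the frame of inner_seat above 0.032 m and not (horizontal distance between inner_seat and tin below 0.006 m and z of inner_seat in the frame of tin between 0.11 and 0.118 m and angle between inner_seat's own z axis and vertical below 0.05 rad)).
It fails at once if the tin is shifted by more than 40 mm or tipped (distance of tin from where it was at the start of the episode above 0.04 m or angle between tin's own z axis and vertical above 0.2 rad).
It fails at once if a bystander is shifted by more than 30 mm (distance of any of small_jar, ribbon, red_box, bear from where it was at the start of the episode above 0.03 m).
It also fails if it takes over 64 s, if anything falls off the work surface, if the arm or the gripper's body presses on something with over 40 N, if the wrist force passes 120 N, or if a joint passes its speed limit or range.

## Robot

A 6-joint arm with a two-finger parallel gripper is mounted at the origin on a cart in front of the work surface, level with it; the furniture and walls round the work are solid. World frame = base frame: x ahead of the robot, y to its left, z up, the work surface at z = 0. Lengths are in m, angles in rad, forces in N, time in s.
With the tool pointing down it reaches from about 0.225 to 0.875 m from the base axis. Payload 3.4 kg.
Tool frame: the origin (TCP) lies between the finger pads; the fingertips stand 8 mm ahead of it and the grasp point (between the pads) lies 11 mm behind it; z points along the fingers, y is the line along which they close (so a half turn about z gives the same grasp; the last joint's range is limited). The gripper opens to 85 mm and grips with 20 to 120 N. Pads are 22 mm wide; open, the fingers measure 114 mm over their backs; the gripper's body (76 mm by 85 mm) begins 54 mm behind the grasp point. The pads swing forward as they close: fully open they stand 13 mm farther back than shut.
Start: joints at [-1.227, 0.276, 1.505, -0, 1.361, -0.121], TCP at [0.258, -0.514, 0.239] pointing down, gripper open.
Joint ranges: [-2.89, 2.89], [-0.75, 2.08], [0.22, 2.7], [-1.18, 4.32], [0.11, 2.71], [-2.7, 2.7]. Speed limits (rad/s): [2.57, 2.57, 3.14, 3.14, 3.14, 3.14].

## Interface

Orientations are given as a unit quaternion [w, x, y, z].
In Python, from rig import manip gives the robot as it stands.
- The arm moves only by the tool move_arm, never from a script. Its argument "deltas" is a list that holds one entry, the list of rows, each a list of 5 numbers: the shift along the tool's x, y, z normalised to -1 to 1, where 1 is 80 cm, then the turn about the tool's z normalised to -1 to 1, where 1 is 120 degrees, then the closure, from -1 (fully open) to 1 (shut). In form: [[[tx, ty, tz, twist, grip], ...]]. A call has 1 to 12 rows; each row is the pose to reach, as a shift and turn from the pose commanded when the call began, along the tool's axes at that moment; what a row does not reach only later rows make up. A row lasts 1/10 s, in which the tool goes at most 50 mm and 8.59 degrees, less where a joint would pass 70% of its speed; a pose out of reach is approached as far as the arm can. A call with a number of a shift or a turn outside -1 to 1 is refused whole. A call with a gripper value outside its range is refused whole. The fingers move at their own pace and stop on an object; "squeeze" is the grip in N (left out, the last holds). Time passes only in rows, so rows that repeat a pose let the fingers close. It gives the time, the measured TCP pose, the force, the opening and the grip force at its end, in the units of the state.
- manip.get_state(): the state, without advancing time (a new reading comes with each control period).
- manip.get_image(name): name is "side" or "top" or "wrist"; returns the picture (400x640x3 uint8, red, green, blue); there is no depth.
- manip.camera_params(name): a dict with "fx", "fy", "cx", "cy" (pixels), "R" (3x3) and "t" (3): a world point X has camera coordinates R X + t; the wrist camera has in their place "tool_from_camera" (4x4, takes a point from camera to tool coordinates, whose origin is the TCP and whose axes are the flange's). Camera axes: x right, y down, z forward; pixel columns grow to the right and rows downward; lengths in m; the calibration is good to about 2 mm. The wrist camera is an equidistant fisheye: a pixel r from the principal point sees the ray r / f radians off the axis. A picture is of the moment at which its call begins: read the wrist's pose just before it. camera_params takes no time and is no camera call.
- manip.sign_off(): hands the job in; it is judged then, once.
The state is a dict: "clock": time; "qpos": joint angles; "qd": joint speeds; "effort": joint torques, N m; "position": TCP position; "ee_rot": TCP orientation; "contact_force": force on the tool from outside, world axes, zero at the start; "moment": the same for the moment, N m; "width": finger opening in m; "gripper_force": force on a finger pad.
Only numpy, scipy, OpenCV 4.12 (cv2) and the standard library are available. Lean on these libraries where they do the work, as an engineer would, in place of code of your own. Each camera call takes 0.05 s, during which the arm holds its last target. There are 200 camera calls.

## Working session

There is one attempt and no reset: what is moved stays moved. The work goes in short steps, Python scripts to look and compute and a tool call to move; the robot and the scene stay as the last step left them, time stands still between calls to the robot, and variables do not carry over. Pictures are saved under pics/ and viewed, at most 10 in all, crops included, and the job is handed in when it is done.

Besides the shell and the picture viewer there is one more tool, called in YAML: its name, and indented under it one key for each argument. move_arm: Moves the arm, as the interface text tells. Scaled input: -1 to 1 covers 80 cm each way for a shift and 120 degrees each way for a turn. Its arguments: {"type":"object","properties":{"deltas":{"type":"array","items":{"type":"array","items":{"type":"array","items":{"type":"number","minimum":-1,"maximum":1}}}},"squeeze":{"type":"number"}},"required":["deltas"]}

```bash
mkdir -p pics
python3 - <<'E'
from rig import manip
import cv2,numpy as np
print(manip.get_state())
for n in("side","top","wrist"):
    p=manip.camera_params(n);print(n,p)
    im=manip.get_image(n);cv2.imwrite(f"pics/{n}0.png",im[:,:,::-1])
a=cv2.imread("pics/side0.png")
E
```

```text
{'clock': 0.0, 'qpos': array([-1.22699928e+00,  2.76603468e-01,  1.50612670e+00, -1.41897901e-06,
        1.36068340e+00, -1.20981995e-01]), 'qd': array([ 1.80771355e-03, -1.63342733e-04, -8.97030622e-05,  1.53854901e-03,
        9.28330021e-04, -1.05336173e-03]), 'effort': array([-3.63697081e-04, -4.16786635e+01, -2.45805055e+01, -2.88463280e-04,
        1.11168850e-02,  2.39474701e-05]), 'position': array([ 0.25756232, -0.51352412,  0.23843742]), 'ee_rot': array([-9.04733971e-04,  9.73118421e-01,  2.30303517e-01, -1.01911341e-04]), 'contact_force': array([ 0.09472678, -0.42875597, -0.80826827]), 'moment': array([ 0.00707699, -0.01619635, -0.02624595]), 'gripper_force': 0.0, 'width': 0.08558010859128144}
side {'fx': 387.29993578292823, 'fy': 387.29993578292823, 'cx': 327.3216267951002, 'cy': 197.56714347179923, 'R': array([[ 0.99993423, -0.00912798,  0.00694312],
       [ 0.00219722, -0.44171514, -0.89715267],
       [ 0.01125608,  0.89710892, -0.44166603]]), 't': array([-0.58398612,  0.09743436,  1.20013754])}
top {'fx': 381.94681359447173, 'fy': 381.94681359447173, 'cx': 307.5196519636861, 'cy': 199.53276247585484, 'R': array([[-0.02133762, -0.99968217,  0.01342634],
       [-0.99466786,  0.01987145, -0.10119772],
       [ 0.10089875, -0.01551406, -0.99477573]]), 't': array([0.08432035, 0.61231635, 1.19128826])}
wrist {'fx': 309.70691628693146, 'fy': 309.70691628693146, 'cx': 321.63574049288144, 'cy': 200.38305061696994, 'tool_from_camera': array([[-6.06601860e-04, -9.46436248e-01, -3.22890168e-01,
         8.33461379e-02],
       [ 9.99999536e-01, -3.32372977e-04, -9.04430587e-04,
         4.37494337e-04],
       [ 7.48665924e-04, -3.22890567e-01,  9.46436010e-01,
        -1.35050386e-01],
       [ 0.00000000e+00,  0.00000000e+00,  0.00000000e+00,
         1.00000000e+00]])}
```

View pics/top0.png

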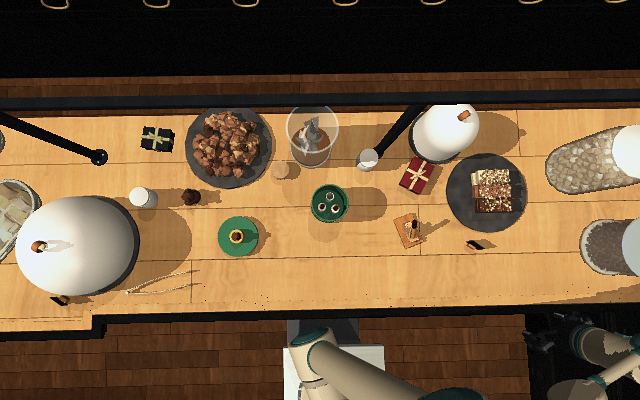

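View pics/side0.png

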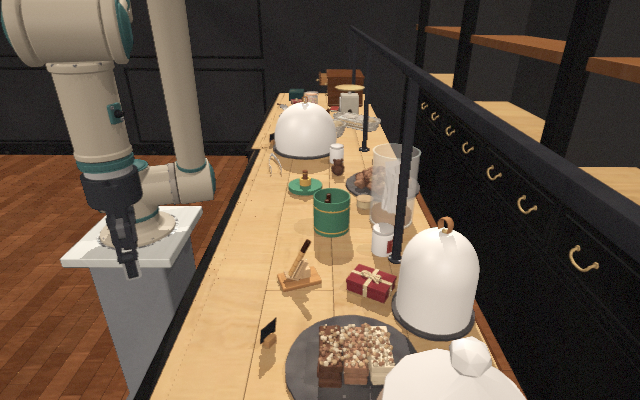

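```bash
cat > h.py <<'E'
from rig import manip
import cv2,numpy as np
from scipy.spatial.transform import Rotation as Rn
def rot(q): return Rn.from_quat([q[1],q[2],q[3],q[0]]).as_matrix()
P={n:manip.camera_params(n) for n in("side","top","wrist")}
def ray(n,u,v,st=None):
    p=P[n];x=(u-p['cx'])/p['fx'];y=(v-p['cy'])/p['fy']
    if n!='wrist':
        R=np.array(p['R']);d=R.T@np.array([x,y,1.]);return -R.T@p['t'],d/np.linalg.norm(d)
    r=np.hypot(x,y)+1e-12;d=np.array([np.sin(r)*x/r,np.sin(r)*y/r,np.cos(r)])
    T=np.array(p['tool_from_camera']);W=rot(st['ee_rot'])
    return st['position']+W@T[:3,3],W@T[:3,:3]@d
def onz(n,u,v,z,st=None):
    o,d=ray(n,u,v,st);return o+d*(z-o[2])/d[2]
def two(r1,r2):
    A=np.stack([r1[1],-r2[1]],1);s=np.linalg.lstsq(A,r2[0]-r1[0],rcond=None)[0]
    a=r1[0]+s[0]*r1[1];b=r2[0]+s[1]*r2[1];return (a+b)/2,np.linalg.norm(a-b)
def proj(n,X,st=None):
    p=P[n];X=np.asarray(X,float)
    if n!='wrist': c=np.array(p['R'])@X+p['t'];return p['cx']+p['fx']*c[0]/c[2],p['cy']+p['fy']*c[1]/c[2]
    T=np.array(p['tool_from_camera']);W=rot(st['ee_rot'])
    c=T[:3,:3].T@(W.T@(X-st['position'])-T[:3,3]);th=np.arctan2(np.hypot(c[0],c[1]),c[2]);k=th/np.hypot(c[0],c[1])
    return p['cx']+p['fx']*k*c[0],p['cy']+p['fy']*k*c[1]
E
python3 - <<'E'
from h import *
im=cv2.imread('pics/top0.png');s=cv2.imread('pics/side0.png')
def c(i,x,y,w,h,k): return cv2.resize(i[y:y+h,x:x+w],None,fx=k,fy=k,interpolation=cv2.INTER_CUBIC)
# each tile 400x300
t=[c(im,305,179,50,50,6),c(im,385,206,50,50,6),c(im,213,212,50,50,6)]
u=[c(s,306,182,50,50,6),c(s,272,238,50,50,6),c(s,280,162,50,50,6)]
g=np.vstack([np.hstack(t),np.hstack(u)]);cv2.imwrite('pics/c1.png',cv2.resize(g,None,fx=.88,fy=.88))
for nm,(u,v,z) in dict(tin=(329,203,.114),lid=(238,237,.05),stand=(410,231,.01),redbox=(417,175,.046),knobtop=(236,236,.08)).items(): print(nm,onz('top',u,v,z).round(3))
# green masks
hsv=cv2.cvtColor(im,cv2.COLOR_BGR2HSV)
m=cv2.inRange(hsv,(65,100,20),(95,255,255))
n,l,st,ce=cv2.connectedComponentsWithStats(m)
for i in range(1,n):
    if st[i,4]>60:print(st[i],ce[i])
E
```

```text
tin [0.594 0.009 0.114]
lid [0.499 0.291 0.05 ]
stand [ 0.507 -0.258  0.01 ]
redbox [ 0.684 -0.279  0.046]
knobtop [0.502 0.292 0.08 ]
[311 185  38  37 825] [329.39757576 202.20484848]
[ 218  217   40   39 1068] [237.65355805 236.04026217]
[291 327  37  19 248] [308.46774194 336.01209677]
[630 333  10  22 103] [635.33009709 343.97087379]
[587 374  20  15  93] [598.05376344 380.38709677]
[421 388  62  12 313] [453.57827476 394.12140575]
```

View pics/c1.png

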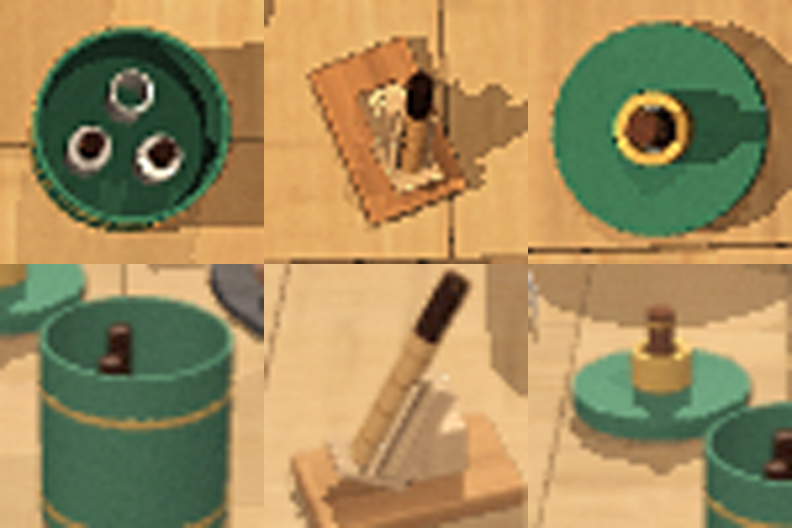

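Run:
```python
from h import *
c=np.array([onz('top',u,v,.012)[:2] for u,v in [(411.7,213.2),(423.3,241),(405.5,248.8),(393.3,220.4)]])
print(c.round(3),[np.linalg.norm(c[i]-c[(i+1)%4]).round(3) for i in range(4)],c.mean(0))
d=c[0]+c[3]-c[1]-c[2];print('yaw',np.degrees(np.arctan2(d[1],d[0])))
print('wtop',onz('top',415.1,220.2,.114), two(ray('top',415.1,220.2),ray('side',272+(458-264)/5.28,238+(272-264)/5.28)))
so=onz('top',329.8,196.6,.072);r=[onz('top',323,206,.108),onz('top',335.3,208.4,.108)]
print('socket',so,'rolls',r,'rollctr',np.mean([so,*r],0))
print('tin rim',onz('top',329.8,203.2,.114))
# lid: disc centre crop (660,128)
print('lidtop z.037?',onz('top',213+(660-528)/5.28,212+128/5.28,.02),'collar',onz('top',213+(652-528)/5.28,212+128/5.28,.055))
print('knob top two',two(ray('top',213+(642-528)/5.28,212+128/5.28),ray('side',280+(658-528)/5.28,162+(312-264)/5.28)))
st=manip.get_state();W=rot(st['ee_rot']);print(W.round(3))
```

```text
[[ 0.564 -0.266]
 [ 0.474 -0.299]
 [ 0.45  -0.24 ]
 [ 0.542 -0.205]] [np.float64(0.096), np.float64(0.063), np.float64(0.099), np.float64(0.065)] [ 0.50774357 -0.2526234 ]
yaw 20.558166315836285
wtop [ 0.53729941 -0.2456351   0.114     ] (array([ 0.53664131, -0.24461367,  0.11752641]), np.float64(0.0010265385376297688))
socket [0.61746074 0.00316743 0.072     ] rolls [array([0.58570039, 0.02697463, 0.108     ]), array([ 0.57775659, -0.00964394,  0.108     ])] rollctr [0.59363924 0.00683271 0.096     ]
tin rim [0.59315557 0.0068347  0.114     ]
lidtop z.037? [0.50183086 0.29556628 0.02      ] collar [0.5016112  0.29439394 0.055     ]
knob top two (array([0.50169614, 0.29702932, 0.07329968]), np.float64(0.00026219367169470135))
[[ 0.894  0.448 -0.   ]
 [ 0.448 -0.894  0.001]
 [ 0.    -0.001 -1.   ]]
```

move_arm:
  deltas:
    - [[0.45,-0.148,0.03,0.05,-1],[0.45,-0.148,0.03,0.05,-1],[0.45,-0.148,0.03,0.05,-1],[0.45,-0.148,0.03,0.05,-1],[0.45,-0.148,0.03,0.05,-1],[0.45,-0.148,0.03,0.05,-1],[0.45,-0.148,0.03,0.05,-1],[0.45,-0.148,0.03,0.05,-1],[0.45,-0.148,0.03,0.05,-1],[0.45,-0.148,0.03,0.05,-1],[0.45,-0.148,0.03,0.05,-1]]
  squeeze: 20

```text
clock: 1.25
position: [0.5257, -0.2475, 0.2152]
ee_rot: [0.0, 0.984, 0.179, -0.0]
contact_force: [-0.3, -0.3, -0.8]
width: 0.0854
gripper_force: 0.0
```

Run:
```python
from h import *
st=manip.get_state();im=manip.get_image('wrist')[:,:,::-1].copy();cv2.imwrite('pics/w1.png',im)
print(st['clock'],st['position'],rot(st['ee_rot']).round(3).tolist(),st['qpos'])
o=np.array([.5077,-.2526]);a=np.radians(20.56);d=np.array([np.cos(a),np.sin(a)])
for s in (0,50,102):
  X=[*(o+d*(-.015+s*.000479)),.024+s*.000878];print(s,np.round(X,3),np.round(proj('wrist',X,st),1))
```

```text
1.25 [ 0.5257189  -0.24752141  0.21517839] [[0.936, 0.352, -0.001], [0.352, -0.936, -0.0], [-0.001, 0.0, -1.0]] [-5.59260623e-01  2.99480143e-01  1.53174349e+00 -8.29314919e-04
  1.31085997e+00  6.52382298e-01]
0 [ 0.494 -0.258  0.024] [320.1 205.1]
50 [ 0.516 -0.249  0.068] [319.8 197. ]
102 [ 0.539 -0.241  0.114] [319.4 185.3]
```

View pics/w1.png

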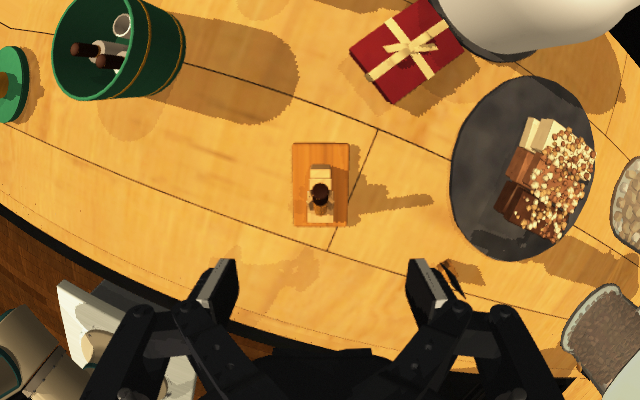

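move_arm:
  deltas:
    - [[0.004,-0.0015,0.06,0,-0.5],[0.004,-0.0015,0.12,0,-0.3],[0.004,-0.0015,0.157,0,-0.3],[0.004,-0.0015,0.157,0,-0.3],[0.004,-0.0015,0.157,0,1],[0.004,-0.0015,0.157,0,1],[0.004,-0.0015,0.157,0,1],[0.004,-0.0015,0.157,0,1],[0.004,-0.0015,0.157,0,1],[0.004,-0.0015,0.157,0,1]]
  squeeze: 20

```text
clock: 2.3
position: [0.5303, -0.2449, 0.0918]
ee_rot: [0.001, 0.984, 0.179, 0.002]
contact_force: [-0.4, 1.8, 5.9]
width: 0.0135
gripper_force: 19.7
```

move_arm:
  deltas:
    - [[0,0,-0.02,0,1],[0,0,-0.06,0,1],[0,0,-0.12,0,1],[0,0,-0.18,0,1],[0,0,-0.2,0,1],[0,0,-0.2,0,1],[0,0,-0.2,0,1]]
  squeeze: 20

```text
clock: 3.0
position: [0.5286, -0.2443, 0.2493]
ee_rot: [0.0, 0.984, 0.179, -0.0]
contact_force: [-0.6, 0.4, -0.5]
width: 0.0131
gripper_force: 19.8
```

Run:
```python
from h import *
st=manip.get_state();w=manip.get_image('wrist')[:,:,::-1];s=manip.get_image('side')[:,:,::-1]
x,y=map(int,proj('side',st['position']))
g=np.hstack([cv2.resize(w[100:400,170:470],(400,400)),cv2.resize(s[y-50:y+50,x-50:x+50],(400,400),interpolation=cv2.INTER_CUBIC)])
cv2.imwrite('pics/g1.png',g);print(st['position'],st['width'],x-50,y-50)
```

```text
[ 0.52861952 -0.24432675  0.24929722] 0.013109676114478403 254 139
```

View pics/g1.png

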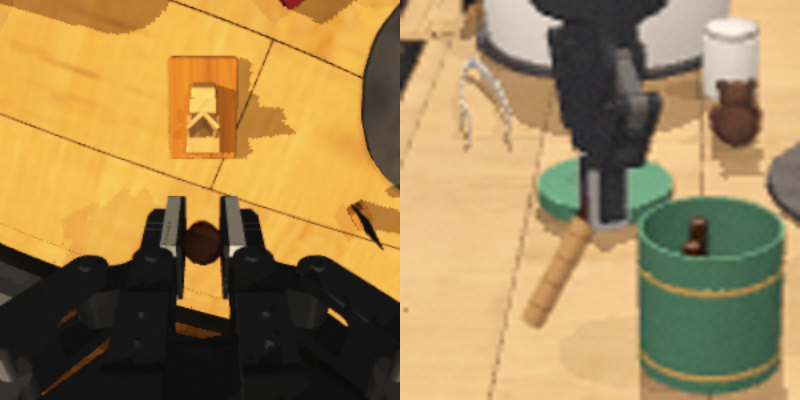

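Run:
```python
from h import *
st=manip.get_state();W=rot(st['ee_rot']);p=st['position'];n=W[:,1]
for u,v in [(287.75,218.5),(254+186/4,139+222/4)]:
  o,d=ray('side',u,v);X=o+d*(n@(p-o))/(n@d);print((W.T@(X-p)*1000).round(1))
w=manip.get_image('wrist');s=170,100
```

```text
[-41.3  -0.   64.5]
[-9.3 -0.   8.4]
```

move_arm:
  deltas:
    - [[0.238,-0.2956,0,-0.508,1],[0.238,-0.2956,0,-0.508,1],[0.238,-0.2956,0,-0.508,1],[0.238,-0.2956,0,-0.508,1],[0.238,-0.2956,0,-0.508,1],[0.238,-0.2956,0,-0.508,1],[0.238,-0.2956,0,-0.508,1],[0.238,-0.2956,0,-0.508,1],[0.238,-0.2956,0,-0.508,1],[0.238,-0.2956,0,-0.508,1],[0.238,-0.2956,0,-0.508,1]]

```text
clock: 4.25
position: [0.6236, 0.0425, 0.2495]
ee_rot: [-0.0, 0.758, 0.652, -0.0]
contact_force: [-0.1, -0.2, -0.1]
width: 0.0134
gripper_force: 19.8
```

Run:
```python
from h import *
st=manip.get_state();w=manip.get_image('wrist')[:,:,::-1];s=manip.get_image('side')[:,:,::-1]
cv2.imwrite('pics/w2.png',w);cv2.imwrite('pics/s2.png',s)
W=rot(st['ee_rot']);p=st['position'];X=p+W@[-.0413,0,.0645];print(p,W.round(3).tolist(),X)
print('foot side',proj('side',X),'foot wrist',proj('wrist',X,st),'socket',proj('wrist',[.6175,.0032,.072],st),proj('side',[.6175,.0032,.072]))
x,y=map(int,proj('side',X));print(x-50,y-40)
g=np.hstack([cv2.resize(w[100:400,170:470],(400,400)),cv2.resize(s[y-40:y+60,x-50:x+50],(400,400),interpolation=cv2.INTER_CUBIC)])
cv2.imwrite('pics/g2.png',g)
```

```text
[0.62364403 0.04253911 0.24952511] [[0.149, 0.989, -0.0], [0.989, -0.149, -0.0], [-0.0, -0.0, -1.0]] [0.61745074 0.00168356 0.18503939]
foot side (np.float64(339.24556200463235), np.float64(174.2092449240909)) foot wrist (np.float64(321.2856197294533), np.float64(271.20492834853144)) socket (np.float64(321.4006424460458), np.float64(214.61167889222511)) (np.float64(338.4801357084217), np.float64(208.3438922993838))
289 134
```

View pics/g2.png

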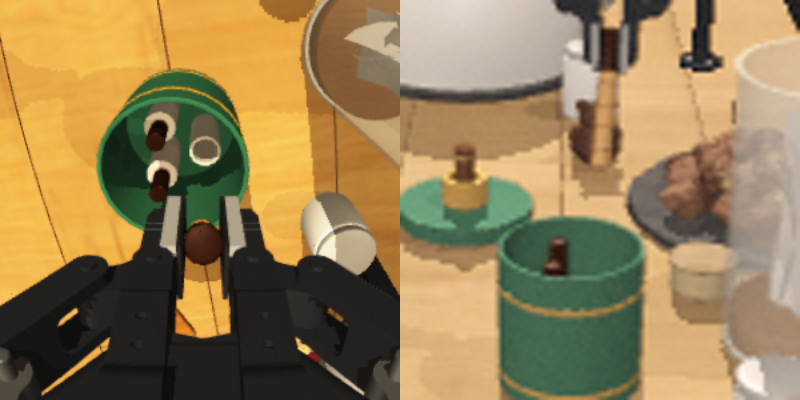

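move_arm:
  deltas:
    - [[0,0.0019,0.04,0,1],[0,0.0019,0.09,0,1],[0,0.0019,0.125,0,1],[0,0.0019,0.14,0,1],[0,0.0019,0.1475,0,1],[0,0.0019,0.1475,0,1],[0,0.0019,0.1475,0,1]]

```text
clock: 5.05
position: [0.626, 0.0448, 0.1334]
ee_rot: [-0.0, 0.758, 0.653, 0.002]
contact_force: [-0.5, 4.7, 4.2]
width: 0.0132
gripper_force: 21.1
```

Run:
```python
from h import *
st=manip.get_state();t=manip.get_image('top')[:,:,::-1];s=manip.get_image('side')[:,:,::-1];w=manip.get_image('wrist')[:,:,::-1]
print(st['position'],st['contact_force'])
g=np.hstack([cv2.resize(w[80:330,190:440],(400,400)),cv2.resize(s[140:240,290:390],(400,400),interpolation=cv2.INTER_CUBIC)])
cv2.imwrite('pics/g3.png',g)
```

```text
[0.62604054 0.04480368 0.13337897] [-0.46048047  4.66284259  4.21911846]
```

View pics/g3.png

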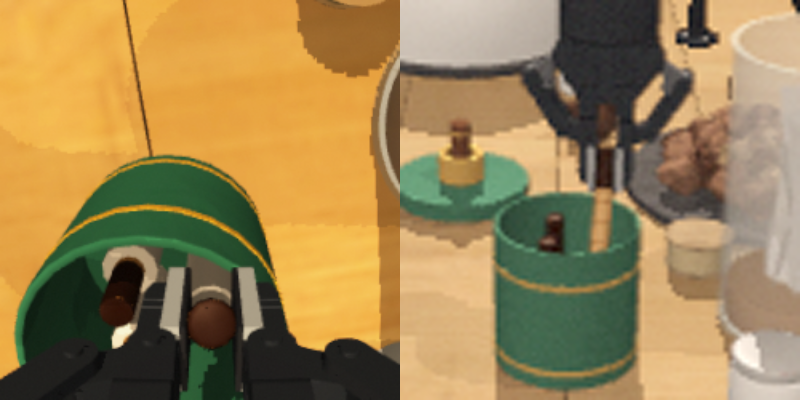

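Run:
```python
from h import *
st=manip.get_state()
print('mouth +y edge?',onz('wrist',321,263,.072,st), onz('wrist',321,261,.072,st))
s2=dict(position=np.array([0.62364403,0.04253911,0.24952511]),ee_rot=[0,.758,.652,0])
print('mouth w2',onz('wrist',323.75,213.25,.072,s2))
w=cv2.imread('pics/w2.png');hsv=cv2.cvtColor(w,cv2.COLOR_BGR2HSV)
# whitish mouth blob near (323,213)
r=w[185:240,300:350];m=((hsv[185:240,300:350,1]<70)&(hsv[185:240,300:350,2]>130)).astype(np.uint8)
for row in m[::2]: print(''.join('.#'[v] for v in row))
# tin rim: top edge points in w2, outer rim ellipse, sampled in crop coords
pts=[(97,155),(247,155),(172,98),(120,110),(225,112),(100,185),(115,212)]
Q=np.array([onz('wrist',170+x*.75,100+y*.75,.114,s2)[:2] for x,y in pts])
A=np.c_[2*Q,np.ones(len(Q))];c=np.linalg.lstsq(A,(Q**2).sum(1),rcond=None)[0];print('tin',c[:2],np.sqrt(c[2]+c[:2]@c[:2]))
```

```text
mouth +y edge? [0.62124513 0.01323639 0.072     ] [0.62149705 0.01491002 0.072     ]
mouth w2 [0.62032052 0.0044425  0.072     ]
..................................................
..................................................
..................................................
..................................................
..................................................
..................................................
..................................................
..................................................
..................................................
..................................................
..................................................
..................................................
..................................................
..................................................
............##....................................
............###...................................
.............###..................................
..............###.............###.................
................###############...................
...................########.......................
..................................................
..................................................
..................................................
..................................................
..................................................
..................................................
..................................................
..................................................
tin [0.59660665 0.00888209] 0.05583167508197619
```

move_arm:
  deltas:
    - [[0.003,0,0,0,1],[0.003,0,0,0,1],[0.003,0,0,0,1]]

```text
clock: 5.5
position: [0.6262, 0.0459, 0.1325]
ee_rot: [0.001, 0.757, 0.653, 0.0]
contact_force: [-1.2, 2.5, 5.7]
width: 0.0132
gripper_force: 21.1
```

move_arm:
  deltas:
    - [[0,0,0.004,0,1],[0,0,0.004,0,1],[0,0,0.004,0,1]]

```text
clock: 5.8
position: [0.6268, 0.0471, 0.1304]
ee_rot: [0.0, 0.757, 0.653, 0.002]
contact_force: [-1.2, 5.6, 10.3]
width: 0.0132
gripper_force: 22.2
```

move_arm:
  deltas:
    - [[0,0,-0.06,0,1],[0,0,-0.1,0,1],[0,0,-0.1,0,1],[0,0,-0.1,0,1]]

```text
clock: 6.2
position: [0.626, 0.0451, 0.2087]
ee_rot: [0.001, 0.757, 0.653, -0.0]
contact_force: [0.1, -0.0, -0.3]
width: 0.0134
gripper_force: 20.8
```

Run:
```python
from h import *
st=manip.get_state();t=manip.get_image('top')[:,:,::-1];s=manip.get_image('side')[:,:,::-1];w=manip.get_image('wrist')[:,:,::-1]
print(st['position'])
W=rot(st['ee_rot']);p=st['position'];X=p+W@[-.0413,0,.0645];print('exp foot',X,proj('side',X),proj('wrist',X,st),'socket in wrist',proj('wrist',[.620,.0042,.072],st))
g=np.hstack([cv2.resize(w[130:330,220:420],(400,400)),cv2.resize(s[130:230,290:390],(400,400),interpolation=cv2.INTER_CUBIC)])
cv2.imwrite('pics/g4.png',g);cv2.imwrite('pics/w4.png',w);cv2.imwrite('pics/t4.png',t);cv2.imwrite('pics/s4.png',s)
```

```text
[0.62601473 0.04507933 0.20866315]
exp foot [0.62003914 0.00412609 0.14421888] (np.float64(339.80571647295636), np.float64(186.62389614239504)) (np.float64(321.28491667959), np.float64(271.20415571500826)) socket in wrist (np.float64(321.3056656746638), np.float64(231.4027254074769))
```

View pics/g4.png

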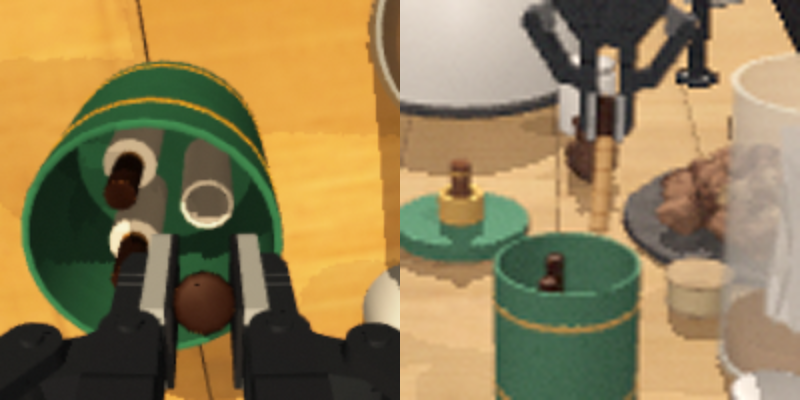

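Run:
```python
from h import *
st=manip.get_state();print(st['position'],st['qd'].round(4),st['clock'])
X=lambda a:proj('wrist',st['position']+rot(st['ee_rot'])@np.array(a),st)
print('top disc pred',X([.0092,0,-.0241]), 'foot',X([-.0413,0,.0645]))
w=cv2.imread('pics/w4.png');hsv=cv2.cvtColor(w,cv2.COLOR_BGR2HSV)
m=((hsv[:,:,2]>120)&(hsv[:,:,1]<70))[215:250,305:342]
for r in m: print(''.join('.#'[int(v)] for v in r))
b=w[262:300,300:346].astype(int).sum(2)
for r in b[::2,::2]: print(' '.join('%3d'%v for v in r))
t=cv2.imread('pics/t4.png');print(proj('top',st['position']+rot(st['ee_rot'])@np.array([-.0413,0,.0645])))
```

```text
[0.62473432 0.04555546 0.20644766] [ 0.0014  0.0029 -0.0036  0.0047  0.0025  0.0009] 6.35
top disc pred (np.float64(320.68336005819793), np.float64(280.2979742670047)) foot (np.float64(321.28790986339334), np.float64(271.20312531384445))
.....................................
.....................................
.....................................
.....................................
.....................................
.....................................
.....................................
.....................................
.....................................
.....................................
.....................................
.....................................
.....................................
.....................................
.....................................
.....................................
......#..............................
......##.............................
......##.............................
.....###.............................
......##.............................
......###............................
.......###................
[... 1578 characters left out ...]
6 118  51  82 112 129 130 132 138 137 134 132 123 114 110  99  85  66  78 119 460 582
559 150 123  59  63 106 120 125 124 126 129 132 123 121 109 106  97  82  42  95 117 486 575
441 249 124  61  34  80  98 116 119 121 120 119 115 114 111  96  79  44  43  95 118 490 493
218 167 121  59  33 111  69  99 109 115 114 115 113 103  96  85  67 146  40  96 120 302 234
 69  98 119  64  32 195 149  71  84  93  98 107  92  86  71  90 156 175  41  96 122  97  86
 52  97 121  60  64 194 195 158 130 155 133  77  65  82 136 173 205 283  67  91 120  90  87
 51  66 126  61  63 196 194 190 190 186 196 154 175 172 174 313 345 346  70  97 116  80  82
(np.float64(330.9947117365136), np.float64(193.6565313534255))
```

Run:
```python
from h import *
s=cv2.imread('pics/s4.png')
hsv=cv2.cvtColor(s,cv2.COLOR_BGR2HSV);m=cv2.inRange(hsv,(65,90,20),(95,255,255))
for v in (200,210,215,220): 
  c=np.where(m[v,300:])[0]+300;print(v,c.min(),c.max(),(c.min()+c.max())/2)
for c in [(.5934,.0068),(.5966,.0089)]:
  e=[proj('side',[c[0]+.056*np.cos(a),c[1]+.056*np.sin(a),.114]) for a in np.linspace(0,6.28,100)];e=np.array(e);print(c,e.min(0),e.max(0))
# stick columns in side by row
b=s.astype(int)
for v in range(160,192,3): print(v,[tuple(b[v,u][::-1]) for u in range(334,346,1)][0:12:2])
for X in ([.620,.004,.144],[.6247-.0062,.0456-.0408,.142]): print(proj('side',X))
g=np.array([onz('side',u,v,.114)[:2] for u,v in[(314,0)]])
```

```text
200 314 347 330.5
210 314 436 375.0
215 314 473 393.5
220 314 347 330.5
(0.5934, 0.0068) [312.01845379 187.57928107] [349.3639565  203.90029006]
(0.5966, 0.0089) [313.10353315 187.30155162] [350.38785299 203.56939699]
160 [(np.int64(79), np.int64(53), np.int64(43)), (np.int64(71), np.int64(70), np.int64(68)), (np.int64(124), np.int64(118), np.int64(114)), (np.int64(57), np.int64(33), np.int64(26)), (np.int64(49), np.int64(29), np.int64(25)), (np.int64(120), np.int64(113), np.int64(109))]
163 [(np.int64(78), np.int64(48), np.int64(35)), (np.int64(107), np.int64(88), np.int64(79)), (np.int64(126), np.int64(118), np.int64(112)), (np.int64(67), np.int64(43), np.int64(31)), (np.int64(46), np.int64(22), np.int64(16)), (np.int64(137), np.int64(131), np.int64(123))]
166 [(np.int64(78), np.int64(53), np.int64(42)), (np.int64(89), np.int64(56), np.int64(42)), (np.int64(115), np.int64(78), np.int64(49)), (np.int64(207), np.int64(158), np.int64(101)), (np.int64(184), np.int64(136), np.int64(84)), (np.int64(179), np.int64(140), np.int64(98))]
169 [(np.int64(80), np.int64(50), np.int64(37)), (np.i
[... 1622 characters left out ...]
64(131))]
187 [(np.int64(232), np.int64(189), np.int64(134)), (np.int64(226), np.int64(184), np.int64(129)), (np.int64(169), np.int64(125), np.int64(77)), (np.int64(172), np.int64(126), np.int64(77)), (np.int64(211), np.int64(168), np.int64(114)), (np.int64(233), np.int64(190), np.int64(135))]
190 [(np.int64(61), np.int64(97), np.int64(73)), (np.int64(66), np.int64(102), np.int64(77)), (np.int64(68), np.int64(104), np.int64(78)), (np.int64(68), np.int64(105), np.int64(78)), (np.int64(84), np.int64(113), np.int64(84)), (np.int64(170), np.int64(168), np.int64(124))]
(np.float64(339.79256050680317), np.float64(186.70881018585024))
(np.float64(339.26250083635256), np.float64(187.20850849795855))
```

move_arm:
  deltas:
    - [[0.005,0.001,0.05,0,1],[0.005,0.001,0.085,0,1],[0.005,0.001,0.098,0,1],[0.005,0.001,0.098,0,1],[0.005,0.001,0.098,0,1],[0.005,0.001,0.098,0,1]]

```text
clock: 6.95
position: [0.6282, 0.0498, 0.1315]
ee_rot: [0.001, 0.757, 0.653, 0.001]
contact_force: [0.5, -0.5, 0.1]
width: 0.0132
gripper_force: 20.8
```

Run:
```python
from h import *
st=manip.get_state();print(st['position'],st['contact_force'],st['moment'])
w=manip.get_image('wrist')[:,:,::-1].copy();cv2.imwrite('pics/w5.png',w)
cv2.imwrite('pics/g5.png',cv2.resize(w[200:330,240:400],(800,600),interpolation=cv2.INTER_CUBIC)[:600])
```

```text
[0.62819775 0.04984536 0.13151073] [ 0.49866157 -0.45345181  0.11710891] [-0.07407928  0.03857439 -0.01962981]
```

View pics/g5.png

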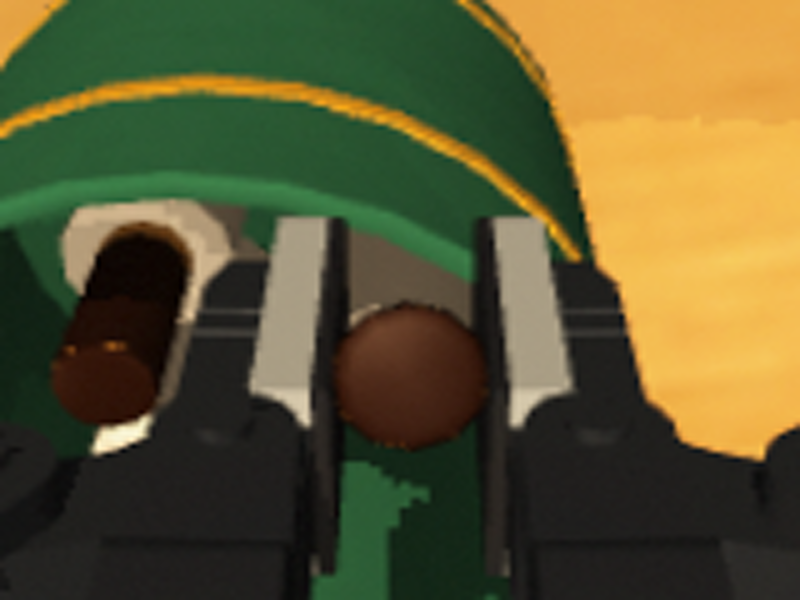

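move_arm:
  deltas:
    - [[-0.0065,0,-0.0012,0,1],[-0.013,0,-0.0026,0,1],[-0.0195,0,-0.0026,0,1],[-0.0258,0,-0.003,0,1],[-0.0258,0,-0.003,0,1]]

```text
clock: 7.5
position: [0.6247, 0.0301, 0.1338]
ee_rot: [-0.0, 0.757, 0.653, 0.002]
contact_force: [0.9, 5.1, 1.8]
width: 0.0133
gripper_force: 21.5
```

move_arm:
  deltas:
    - [[-0.0065,0,0.002,0,1],[-0.013,0,0.005,0,1],[-0.02,0,0.008,0,1],[-0.0265,0,0.009,0,1],[-0.0265,0,0.009,0,1]]

```text
clock: 8.0
position: [0.6209, 0.0074, 0.125]
ee_rot: [0.0, 0.757, 0.653, -0.0]
contact_force: [0.8, 2.9, 0.2]
width: 0.0135
gripper_force: 22.3
```

Run:
```python
from h import *
st=manip.get_state();print(st['position'],st['contact_force'],st['moment'])
w=manip.get_image('wrist')[:,:,::-1].copy();cv2.imwrite('pics/w6.png',w)
s=manip.get_image('side')[:,:,::-1].copy();cv2.imwrite('pics/s6.png',s)
b=w[262:310:2,300:346:2].astype(int).sum(2)
for r in b: print(' '.join('%3d'%v for v in r))
W=rot(st['ee_rot']);
for th in (0,10,20,30):
  t=np.radians(th);print(th,proj('wrist',st['position']+W@[.0015+.015*np.sin(t),0,-.011-.015*np.cos(t)],st))
```

```text
[0.62088048 0.0074096  0.12495282] [0.81332437 2.94514692 0.24633039] [ 0.55988427 -0.1368273   0.00501291]
509 511 216  93  29  44  48  53  48  50  54  50  51  49  44  43  36  37  62  94 441 510 508
509 504 184  90  35  48  47  48  48  55  55  49  50  48  47  34  40  32  66  90 440 508 512
509 490 163  82  39  49  52  57  52  51  53  53  53  48  44  42  40  34  58  95 350 510 508
510 481 150  80  32  50  49  52  55  51  46  48  50  48  50  40  40  31  56  90 256 510 510
508 480 124  75  48  49  45  54  54  50  48  52  53  46  46  44  38  36  53  95 226 508 508
512 477 110  72  51  52  47  52  48  48  55  61  73  67  52  40  39  36  43  93 157 509 507
510 478  90  70  49  51  83  57  63  73  88 111 115 150 123  45  42  38  42  92  92 506 511
508 378  90  71  51  51  66  83  98 115 108 103 104  98  97  74  41  38  36  91  97 480 512
509 347  92  63  45  66  90  89  97  96  90  91  90  92  90  90  73  41  33  86  90 447 510
508 273  91  74  58  97  92  86  89  88  89  87  84  86  89  86  79  76  37  82  90 423 510
507 185  89  80 100  95  93  92  83  84  85  88  87  81  85  84  81  81 
[... 782 characters left out ...]
2  87  74  74  76  73  72  71  74  82  91  90  58 115 131  93  83
 45  61 118  92  59  94  92  92  91  96  90  88  90  92  92  98  97  92  58 124 131  80  89
 46  59  87  97  75  91  91  94  91  96  92  89  94  93  91  96  93  94  62 122 130  65  86
 43  56  87  95  68  93  97  96  95  91  95  94  91  95  92  95  98  94  64 125 131  54  81
 50  59  86  64  90  93  93  92  96  94  92  95  94  91  90  91  91  94  65 123 132  58  73
0 (np.float64(320.7001649775346), np.float64(297.30910594265765))
10 (np.float64(320.6893492012259), np.float64(292.19342540141764))
20 (np.float64(320.68307278237586), np.float64(286.5325753216278))
30 (np.float64(320.68170541428236), np.float64(280.5467194078992))
```

Run:
```python
from h import *
def rim(f,c0=300,c1=380):
    s=cv2.imread(f);hsv=cv2.cvtColor(s,cv2.COLOR_BGR2HSV);m=cv2.inRange(hsv,(65,90,20),(95,255,255))
    out=[]
    for v in (205,208,212,218,224): c=np.where(m[v,c0:c1])[0]+c0;out.append((c.min(),c.max()))
    col=[(u,np.where(m[150:260,u])[0].min()+150,np.where(m[150:260,u])[0].max()+150) for u in(318,322,326,330)]
    return out,col
for f in('side0','s4','s6'):print(f,rim(f'pics/{f}.png'))
cv2.imwrite('pics/t6.png',manip.get_image('top')[:,:,::-1])
for f in('top0','t4','t6'):
    h=cv2.cvtColor(cv2.imread(f'pics/{f}.png'),cv2.COLOR_BGR2HSV);m=cv2.inRange(h,(65,100,20),(95,255,255))[170:235,300:360];n,l,s,c=cv2.connectedComponentsWithStats(m);i=1+s[1:,4].argmax();print(f,s[i],c[i])
w=cv2.imread('pics/w6.png');cv2.imwrite('pics/g6.png',np.hstack([cv2.resize(w[180:340,220:430],(525,400),interpolation=cv2.INTER_CUBIC),cv2.resize(cv2.imread('pics/s6.png')[140:240,300:368],(272,400),interpolation=cv2.INTER_CUBIC)]))
```

```text
side0 ([(np.int64(314), np.int64(347)), (np.int64(318), np.int64(344)), (np.int64(315), np.int64(346)), (np.int64(314), np.int64(346)), (np.int64(314), np.int64(347))], [(318, np.int64(189), np.int64(229)), (322, np.int64(191), np.int64(234)), (326, np.int64(191), np.int64(235)), (330, np.int64(191), np.int64(232))])
s4 ([(np.int64(315), np.int64(347)), (np.int64(318), np.int64(344)), (np.int64(317), np.int64(346)), (np.int64(314), np.int64(347)), (np.int64(314), np.int64(347))], [(318, np.int64(189), np.int64(233)), (322, np.int64(190), np.int64(235)), (326, np.int64(191), np.int64(236)), (330, np.int64(189), np.int64(235))])
s6 ([(np.int64(315), np.int64(347)), (np.int64(319), np.int64(344)), (np.int64(315), np.int64(347)), (np.int64(314), np.int64(347)), (np.int64(315), np.int64(346))], [(318, np.int64(188), np.int64(229)), (322, np.int64(197), np.int64(235)), (326, np.int64(190), np.int64(236)), (330, np.int64(189), np.int64(231))])
top0 [ 11  15  38  37 825] [29.39757576 32.20484848]
t4 [ 12  16  37  36 534] [33.56554307 36.43258427]
t6 [ 21  25  28  27 271] [35.83763838 41.25461255]
```

View pics/g6.png

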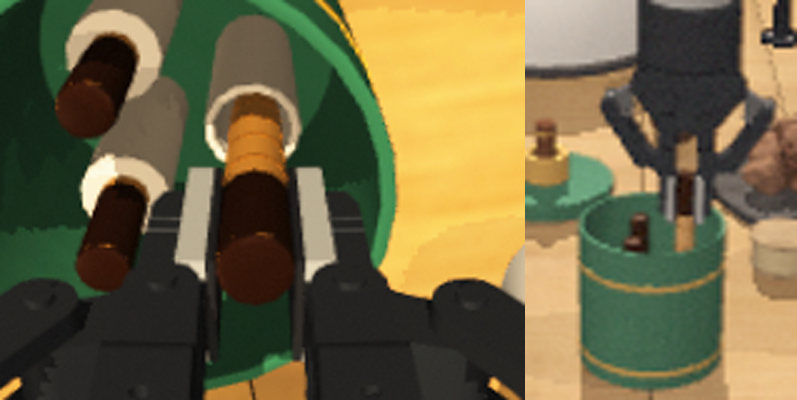

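move_arm:
  deltas:
    - [[0.002,0,-0.002,0,1],[0.002,0,-0.002,0,1],[0.002,0,-0.002,0,0.3],[0.002,0,-0.002,0,0.0],[0.002,0,-0.002,0,-0.2],[0.002,0,-0.002,0,-0.2],[0.002,0,-0.002,0,-0.2],[0.002,0,-0.04,0,-0.2],[0.002,0,-0.1,0,-0.2],[0.002,0,-0.15,0,-0.2],[0.002,0,-0.15,0,-0.2]]

```text
clock: 9.25
position: [0.6247, 0.0097, 0.2523]
ee_rot: [0.005, 0.757, 0.653, 0.005]
contact_force: [0.6, 0.3, -0.3]
width: 0.0511
gripper_force: 0.0
```

Run:
```python
from h import *
st=manip.get_state();w=manip.get_image('wrist')[:,:,::-1].copy();cv2.imwrite('pics/w7.png',w)
print(st['position'],st['width'])
W=rot(st['ee_rot'])
c=np.array([.5966,.0089])
a=np.radians(-10.7)
for k in range(3):
  b=a+k*2.0944;q=c+.024*np.array([np.cos(b),np.sin(b)])
  print(k,q.round(4),[np.round(proj('wrist',[*q,z],st),1) for z in(.072,.108)])
h=cv2.cvtColor(w,cv2.COLOR_BGR2HSV)
roi=(slice(190,300),slice(260,350))
m=((h[...,2]<110)&((h[...,0]<15)|(h[...,0]>165))&(h[...,1]>90))[roi]
for r in m[::3,::1]: print(''.join('.#'[int(v)] for v in r))
```

```text
[0.62472927 0.00969993 0.25231678] 0.05113910630123004
0 [0.6202 0.0044] [array([315.7, 183.9]), array([315.5, 194.2])]
1 [0.5887 0.0316] [array([281.9, 163.6]), array([277.6, 171.6])]
2 [ 0.5809 -0.0093] [array([281.8, 201.3]), array([277.8, 213.3])]
..................................................#############...........................
..................................................#############...........................
..................................................#############...........................
...................#######........................#############...........................
.................############........................#######..............................
...............##############.............................................................
...............#############..............................................................
.............##############...............................................................
.............#############................................................................
..............###########....
[... 1818 characters left out ...]
...............................................................
..........................................................................................
..........................................................................................
..........................................................................................
..........................................................................................
..........................................................................................
..........................................................................................
..........................................................................................
```

move_arm:
  deltas:
    - [[0.3305,-0.205,0,0,-1],[0.3305,-0.205,0,0,-1],[0.3305,-0.205,0,0,-1],[0.3305,-0.205,0,0,-1],[0.3305,-0.205,0.05,0,-1],[0.3305,-0.205,0.1,0,-1],[0.3305,-0.205,0.1,0,-1],[0.3305,-0.205,0.1,0,-1],[0.3305,-0.205,0.1,0,-1],[0.3305,-0.205,0.1,0,-1],[0.3305,-0.205,0.1,0,-1],[0.3305,-0.205,0.1,0,-1]]

```text
clock: 10.5
position: [0.4987, 0.2948, 0.1662]
ee_rot: [0.0, 0.758, 0.653, 0.001]
contact_force: [-0.7, -0.8, -0.1]
width: 0.0853
gripper_force: 0.0
```

Run:
```python
from h import *
st=manip.get_state();w=manip.get_image('wrist')[:,:,::-1].copy();cv2.imwrite('pics/w8.png',w);cv2.imwrite('pics/t8.png',manip.get_image('top')[:,:,::-1])
st2=manip.get_state()
print(st['position'],st2['position'],st['width'],st['clock'])
h=cv2.cvtColor(w,cv2.COLOR_BGR2HSV)
for nm,lo,hi in(('green',(65,90,20),(95,255,255)),('gold',(18,150,120),(32,255,255))):
  m=cv2.inRange(h,lo,hi);n,l,s,c=cv2.connectedComponentsWithStats(m)
  for i in range(1,n):
    if s[i,4]>150 and s[i,4]<60000: print(nm,s[i],c[i])
for X in([.5017,.2955,.077],[.5017,.2955,.047],[.5017,.2955,.0336]): print(proj('wrist',X,st))
roi=h[130:270:4,240:400:2]
for r in roi:
  print(''.join('B' if p[2]<70 and False else ('g' if 65<=p[0]<=95 and p[1]>90 else 'k' if p[2]<45 else 'b' if (p[0]<14 or p[0]>168) and p[1]>80 and p[2]<150 else 'y' if p[1]>140 and p[2]>90 else '.') for p in r.astype(int)))
```

```text
[0.49874352 0.29481873 0.16621853] [0.49836943 0.29498087 0.16594675] 0.08531274521210969 10.5
green [  259   116   132   129 10848] [324.06720133 178.02359882]
green [444 360  22  22 218] [455.04587156 372.93119266]
green [ 50 362  39  22 206] [ 71.31067961 370.61650485]
green [437 384  37  16 431] [454.52436195 392.06728538]
gold [ 92   0  19  24 236] [99.54237288  6.8559322 ]
gold [  96    0  150  158 8612] [156.57268927  96.73560149]
gold [ 141    0   50   61 1605] [162.64423676  26.54080997]
gold [ 179    0   48   50 1100] [202.67181818  26.39090909]
gold [  228     0   177   119 14234] [318.85492483  62.74307995]
gold [522   0  82  12 502] [566.21314741   3.33466135]
gold [ 458    9   60   87 1286] [474.0785381   44.57153966]
gold [583  11  24  20 225] [596.51555556  20.16      ]
gold [ 164   45   70   53 1863] [201.85990338  72.99087493]
gold [  407    72   120   208 11354] [449.80456227 189.85855205]
gold [ 336  100   80  134 3262] [391.24800736 156.52973636]
gold [247 131  17  31 177] [253.8700565  145.18079096]
gold [ 300  162   51   54 1132] [324.6934629  184.21201413]
gol
[... 2730 characters left out ...]
gggggggggggggggggggg.gggggggggggg.yyyyyyyyyyyyyyyyyy
yyyyyyyyyyyyyyyyyyyyyyyyyyy..gggggggggggggggggggggggggggg.yyyyyyyyyyyyyyyyyyyyyy
yyyyyyyyyyyyyyyyyyyyyyyyyyyyyyyy..ggggggggggggggggg..yyyyyyyyyyyyyyyyyyyyyyyyyyy
yyyyyyyyyyyyyyyyyyyyyyyyyyyyyyyyyyyyyyyyyyyyyyyyyyyyyyyyyyyyyyyyyyyyyyyyyyyyyyyy
yyyyyyyyyyyyyyyyyyyyyyyyyyyyyyyyyyyyyyyyyyyyyyyyyyyyyyyyyyyyyyyyyyyyyyyyyyyyyyyy
yyyyyyyyyyyyyyyyyyyyyyyyyyyyyyyyyyyyyyyyyyyyyyyyyyyyyyyyyyyyyyyyyyyyyyyyyyyyyyyy
yyyyyyyyyyyyyyyyyyyyyyyyyyyyyyyyyyyyyyyyyyyyyyyyyyyyyyyyyyyyyyyyyyyyyyyyyyyyyyyy
yyyyyyyyyyyyyyyy.yyyyyyyyyyyyyyyyyyyyyyyyyyyyyyyyyyyyyyyyyyyyyyyyyyyyyyyyyyyyyyy
yyyyyyyyyyyyyyyyyyyyyyyyyyyyyyyyyyyyyyyyyyyyyyyyyyyyyyyyyyyyyyyyyyyyyyyyyyyyyyyy
```

move_arm:
  deltas:
    - [[0.006,0.0035,0.05,0,-0.5],[0.006,0.0035,0.1,0,-0.3],[0.006,0.0035,0.125,0,-0.2],[0.006,0.0035,0.135,0,-0.2],[0.006,0.0035,0.135,0,-0.2],[0.006,0.0035,0.135,0,1],[0.006,0.0035,0.135,0,1],[0.006,0.0035,0.135,0,1],[0.006,0.0035,0.135,0,1],[0.006,0.0035,0.135,0,1]]
  squeeze: 60

```text
clock: 11.6
position: [0.5026, 0.3003, 0.059]
ee_rot: [0.001, 0.757, 0.653, 0.002]
contact_force: [0.4, -0.2, 6.1]
width: 0.0181
gripper_force: 58.6
```

```bash
cat > k.py <<'E'
from h import *
def look(tag):
    st=manip.get_state();w=manip.get_image('wrist')[:,:,::-1].copy();cv2.imwrite(f'pics/{tag}.png',w)
    print(st['clock'],st['position'],st['width'],st['contact_force'].round(2),st['moment'].round(3))
    return st,cv2.cvtColor(w,cv2.COLOR_BGR2HSV).astype(int)
def chars(h,r0,r1,c0,c1,sr=2,sc=1):
    for r in range(r0,r1,sr): print(r,''.join('g' if 65<=p[0]<=95 and p[1]>90 else 'k' if p[2]<45 else 'b' if (p[0]<14 or p[0]>168) and p[1]>80 and p[2]<150 else 'y' if p[1]>140 and p[2]>90 else '.' for p in h[r,c0:c1:sc]))
E
python3 - <<'E'
from k import *
st,h=look('w9');W=rot(st['ee_rot']);T=lambda a:np.round(proj('wrist',st['position']+W@np.array(a),st),1)
z=st['position'][2]
print('knobtop',T([0,0,z-.077]),T([.01,0,z-.077]),T([-.01,0,z-.077]),'lidtop edge',T([.0645,0,z-.0335]),T([0,.0645,z-.0335]))
chars(h,190,300,284,364,3)
E
```

```text
11.6 [0.5025941  0.300338   0.05903997] 0.01811398063083999 [ 0.36 -0.15  6.05] [-0.127 -0.05   0.03 ]
knobtop [320.8 289.5] [320.7 271.2] [320.8 306.5] lidtop edge [320.9 134. ] [427.7 244.5]
190 ggggggggggggggggggggggggggggggggggggggggggggggggggggggggggggggggg.gggggggg.ggggg
193 ggggggggggggggggggggggggggggggggggggggggggggggggggggggggggggggggggggg.g.gggggggg
196 ggggggggggggggggggggggggggggggggggggggggggggggggggggggggggggggggggggg..gggggg.gg
199 gggggggggggggggggggggggggggggggggggggggggggggggggggggggggggggggggggggggg.ggg.gg.
202 ggggggggggggggggggggggggggggggggggggggggggggggggggggggggggggggggg.gg.gggggggg..g
205 gggggggggggggggggggggggggggggggggggggggggggggggggggggggggggggggggggggg.ggggggggg
208 gggggggggggggggg.g.ggggggggggggggggggg....ggggggggggggggggggggggg.gggggggggggggg
211 gggggggggggggg.ggggggg..yyyyyyyyyyyyyyyyyyyyyyyyyy.....gggggggggggggggggggggg.gg
214 ggggggggggg.ggggg.yyyyyyyyyyyyyyyyyyyyyyyyyyyyyyyyyyyyyyy.gggggggggggggggggggggg
217 gggggggggggg.yyyyyyyyyyyyyyyyyyyyyyyyyyyyyyyyyyyyyyyyyyyyyyyy...gggggggggggggggg
220 gggggggggg.yyyyyyyyyyyyyyyyyyyyyyyyyyyyyyyyyyyyyyyyyy
[... 1537 characters left out ...]
kk..............kkkk
277 k.............kkkkky.bbbbbbbbbbbbbbbbbbbbbbbbbbbbbbbbbbby.kkkkk.............kkkk
280 ..............kkkkkkkbbbbbbbbbbbbbbbbbbbbbbbbbbbbbbbbbbbkkkkkkk..............kkk
283 .............kkkkkkkkbbbbbbbbbbbbbbbbbbbbbbbbbbbbbbbbbbbbkkkkkk..............kkk
286 kkk..........kkkkkkkbbbbbbbbbbbbbbbbbbbbbbbbbbbbbbbbbbbbbkkkkkkk..........kkkkkk
289 kkkkkkkk......kkkkkbbbbbbbbbbbbbbbbbbbbbbbbbbbbbbbbbbbbbbbkkkkk.....kkkkkkkkkkkk
292 kkkkkkkkk.....kkkkkbbbbbbbbbbbbbbbbbbbbbbbbbbbbbbbbbbbbbbbkkkkk....kkkkkkkkkkkkk
295 kkkkkkkkkkkkkkkkkkkbbbbbbbbbbbbbbbbbbbbbbbbbbbbbbbbbbbbbbbkkkkkkkkkkkkkkkkkkkkkk
298 kkkkkkkkkkkkkkkkkkkkbbbbbbbbbbbbbbbbbbbbbbbbbbbbbbbbbbbbkkkkkkkkkkkkkkkkkkkkkkkk
```

```bash
cat > fit.py <<'E'
from h import *
from scipy.optimize import least_squares
def circ(f,box,z,r,cam='top',st=None,lo=(65,90,15)):
    im=cv2.imread(f);h=cv2.cvtColor(im,cv2.COLOR_BGR2HSV);m=cv2.inRange(h,lo,(95,255,255))
    x0,y0,x1,y1=box;k=np.zeros_like(m);k[y0:y1,x0:x1]=m[y0:y1,x0:x1]
    c=max(cv2.findContours(k,cv2.RETR_EXTERNAL,cv2.CHAIN_APPROX_NONE)[0],key=cv2.contourArea)
    c=cv2.convexHull(c)[:,0] ; o,_=ray(cam,0,0,st)
    Q=np.array([onz(cam,u,v,z,st)[:2] for u,v in c]);ctr=Q.mean(0);d=(ctr-o[:2])/np.linalg.norm(ctr-o[:2])
    far=Q[(Q-ctr)@d>-.2*r]
    s=least_squares(lambda p:np.hypot(*(far-p[:2]).T)-p[2],[*ctr,r],loss='soft_l1',f_scale=.001)
    s2=least_squares(lambda p:np.hypot(*(far-p).T)-r,ctr,loss='soft_l1',f_scale=.001)
    return s.x.round(4),s2.x.round(4),len(far)
E
python3 - <<'E'
from fit import *
for f in('top0','t8'): print(f,'tin',circ(f'pics/{f}.png',(300,175,360,235),.114,.056))
print('lid',circ('pics/top0.png',(205,205,275,270),.0335,.0645))
s2=dict(position=np.array([0.62364403,0.04253911,0.24952511]),ee_rot=np.array([0,.758,.652,0]))
s7=dict(position=np.array([0.62472927,0.00969993,0.25231678]),ee_rot=np.array([0.005,.757,.653,.005]))
s8=dict(position=np.array([0.4985,0.2949,0.166]),ee_rot=np.array([0,.758,.653,0]))
print('tin w7',circ('pics/w7.png',(230,100,400,280),.114,.056,'wrist',s7))
print('lid w8',circ('pics/w8.png',(240,100,410,260),.0335,.0645,'wrist',s8))
E
```

```text
top0 tin (array([0.5962, 0.0074, 0.0544]), array([0.5943, 0.0083]), 14)
t8 tin (array([0.5962, 0.0074, 0.0544]), array([0.5943, 0.0083]), 14)
lid (array([0.5028, 0.296 , 0.0617]), array([0.5029, 0.2925]), 14)
tin w7 (array([0.5963, 0.0082, 0.0545]), array([0.5968, 0.0101]), 24)
lid w8 (array([0.5025, 0.3016, 0.0601]), array([0.5037, 0.3067]), 26)
```

move_arm:
  deltas:
    - [[0,0,-0.02,0,1],[0,0,-0.06,0,1],[0,0,-0.11,0,1],[0,0,-0.16,0,1],[-0.03,0.015,-0.19,0,1],[-0.08,0.04,-0.19,0,1],[-0.13,0.065,-0.19,0,1],[-0.18,0.09,-0.19,0,1],[-0.23,0.115,-0.19,0,1],[-0.28,0.14,-0.19,0,1],[-0.32,0.16,-0.19,0,1],[-0.3414,0.1705,-0.19,0,1]]

```text
clock: 12.85
position: [0.5962, 0.0067, 0.2083]
ee_rot: [-0.0, 0.758, 0.652, -0.001]
contact_force: [0.3, -0.4, -4.7]
width: 0.0183
gripper_force: 59.4
```

move_arm:
  deltas:
    - [[0,0,0.02,0,1],[0,0,0.036,0,1],[0,0,0.036,0,1],[0,0,0.036,0,1]]

```text
clock: 13.25
position: [0.5954, 0.0108, 0.1799]
ee_rot: [-0.001, 0.757, 0.654, -0.001]
contact_force: [-0.5, -0.2, -4.3]
width: 0.018
gripper_force: 59.4
```

Run:
```python
from k import *
from fit import *
st,h=look('w10');cv2.imwrite('pics/t10.png',manip.get_image('top')[:,:,::-1]);cv2.imwrite('pics/s10.png',manip.get_image('side')[:,:,::-1])
st=manip.get_state();print(st['position'])
z=st['position'][2]-.0255
print('lid top',circ('pics/t10.png',(290,165,370,240),z,.0645))
s=cv2.imread('pics/s10.png');hh=cv2.cvtColor(s,cv2.COLOR_BGR2HSV);m=cv2.inRange(hh,(65,90,15),(95,255,255))
for v in range(165,230,3):
  c=np.where(m[v,300:372])[0]+300
  if len(c):print(v,c.min(),c.max(),len(c),end=' | ')
print()
for c in [(.5965,.009)]:
  for zz in(z,):
    e=np.array([proj('side',[c[0]+.0645*np.cos(a),c[1]+.0645*np.sin(a),zz]) for a in np.linspace(0,6.28,100)]);print('lid exp',e.min(0),e.max(0))
  e=np.array([proj('side',[c[0]+.056*np.cos(a),c[1]+.056*np.sin(a),.06]) for a in np.linspace(0,6.28,100)]);print('tin exp',e.min(0),e.max(0))
```

```text
13.25 [0.59544548 0.01079144 0.1799338 ] 0.01797476325928793 [-0.46 -0.21 -4.34] [ 0.047 -0.022 -0.038]
[0.59649767 0.01045687 0.18121951]
lid top (array([ 0.6529, -0.0138,  0.0844]), array([0.6498, 0.0081]), 10)
186 315 316 2 | 189 338 338 1 | 192 312 350 17 | 195 312 350 20 | 198 314 348 24 | 201 315 347 11 | 204 315 348 23 | 207 318 346 21 | 210 314 348 13 | 213 318 348 9 | 216 314 346 19 | 219 314 347 22 | 222 314 347 24 | 225 314 344 19 | 228 317 345 18 | 
lid exp [310.05925984 173.94815425] [353.70547986 191.71242217]
tin exp [313.23509517 202.63421022] [349.76673769 219.91327453]
```

Run:
```python
from h import *
from scipy.optimize import least_squares
def gm(f): 
    b=cv2.imread(f).astype(int);return ((b[...,1]>b[...,2]*1.25+4)&(b[...,1]>=b[...,0]))
m=gm('pics/s10.png');m0=gm('pics/side0.png')
for v in range(172,232,3):
  o=[]
  for M in(m,m0):
    c=np.where(M[v,300:366])[0]+300;o.append((c.min(),c.max(),len(c)) if len(c) else 0)
  print(v,*[tuple(int(q) for q in x) if x else 0 for x in o])
t=gm('pics/t10.png')
for r in t[172:240:2,292:372]: print(''.join('.#'[int(v)] for v in r))
```

```text
172 0 0
175 0 0
178 0 0
181 (316, 345, 15) (311, 319, 9)
184 (312, 350, 24) (311, 321, 11)
187 (311, 352, 27) (300, 320, 21)
190 (311, 352, 41) (300, 342, 43)
193 (311, 352, 42) (300, 347, 44)
196 (313, 349, 37) (314, 348, 30)
199 (314, 348, 35) (314, 348, 29)
202 (314, 348, 24) (314, 348, 29)
205 (314, 348, 35) (314, 348, 35)
208 (318, 344, 27) (318, 344, 27)
211 (314, 348, 11) (314, 348, 11)
214 (314, 348, 35) (314, 348, 35)
217 (314, 347, 34) (314, 348, 35)
220 (314, 347, 34) (314, 348, 35)
223 (314, 347, 34) (314, 347, 34)
226 (315, 347, 33) (315, 347, 33)
229 (314, 344, 28) (314, 344, 28)
..................######........................................................
..................#####.........................................................
..................#####.........................................................
..................#####.........................................................
..................#####.........................................................
..................#####.........................................................
.............
[... 1554 characters left out ...]
..#################.................................
................................................................................
................................................................................
................................................................................
................................................................................
................................................................................
................................................................................
................................................................................
................................................................................
```

move_arm:
  deltas:
    - [[0,0,0.008,0,1],[0,0,0.014,0,1],[0,0,0.019,0,1],[0,0,0.019,0,1],[0,0,0.019,0,1]]

```text
clock: 13.9
position: [0.5961, 0.0097, 0.1651]
ee_rot: [-0.0, 0.757, 0.653, -0.0]
contact_force: [0.1, 1.0, -3.8]
width: 0.018
gripper_force: 59.4
```

Run:
```python
from k import *
st,h=look('w11')
st,h=look('w12')
```

```text
13.9 [0.59612045 0.00973799 0.16509023] 0.018003625048852424 [ 0.06  0.99 -3.82] [-0.019 -0.016 -0.009]
13.95 [0.5962611  0.00969608 0.16528662] 0.018521398046969118 [-0.14 -0.77 -3.63] [-0.051  0.002 -0.024]
```

move_arm:
  deltas:
    - [[0,0,0.004,0,1],[0,0,0.007,0,1],[0,0,0.009,0,1],[0,0,0.009,0,1],[0,0,0.009,0,1]]

```text
clock: 14.5
position: [0.5962, 0.0096, 0.1592]
ee_rot: [0.0, 0.757, 0.653, 0.0]
contact_force: [-3.5, -0.5, 5.8]
width: 0.0179
gripper_force: 60.4
```

move_arm:
  deltas:
    - [[0,-0.001,0.002,0,1],[0,-0.001,0.002,0,0.5],[0,-0.001,0.002,0,0],[0,-0.001,0.002,0,-0.3],[0,-0.001,0.002,0,-0.3],[0,-0.001,-0.02,0,-0.5],[0,-0.001,-0.07,0,-1],[0,-0.001,-0.1,0,-1],[0,-0.001,-0.1,0,-1],[0,-0.001,-0.1,0,-1]]

```text
clock: 15.5
position: [0.5953, 0.0099, 0.238]
ee_rot: [0.0, 0.757, 0.653, 0.0]
contact_force: [-0.6, 0.3, 0.1]
width: 0.0853
gripper_force: 0.0
```

Run:
```python
from k import *
st,h=look('w13');W=rot(st['ee_rot']);s=manip.get_image('side')[:,:,::-1].copy();cv2.imwrite('pics/s13.png',s)
P0=[.5962,.0088]
for nm,z in(('knobtop',.177),('collartop',.147),('captop',.121)): print(nm,np.round(proj('wrist',[*P0,z],st),1),np.round(proj('side',[*P0,z]),1))
chars(h,110,270,230,410,4,2)
b=s.astype(int);m=((b[...,1]>b[...,2]*1.25+4)&(b[...,1]>=b[...,0]))
for v in range(176,232,2):
  c=np.where(m[v,300:366])[0]+300
  if len(c):print(v,c.min(),c.max(),len(c),end=' | ')
print()
for dz in(0,.005,.01):
  e=np.array([proj('side',[P0[0]+.0645*np.cos(a),P0[1]+.0645*np.sin(a),.104+dz]) for a in np.linspace(0,6.28,100)]);print('cap bottom',dz,e.max(0),e.min(0))
hs=cv2.cvtColor(s,cv2.COLOR_BGR2HSV).astype(int)
chars(hs,155,205,308,356,1,1)
```

```text
15.5 [0.59534658 0.00990593 0.23803125] 0.08532752740282215 [-0.63  0.32  0.1 ] [-0.004  0.021  0.007]
knobtop [322.6 223.9] [331.9 175.8]
collartop [322.6 208.8] [331.7 185.1]
captop [322.5 198.3] [331.6 193. ]
110 yyyyyyyyyyyyyyyyyyyyyyyyyyyyyyyyyyyyyyyyyyyyyyyyyyyyyyyyyyyyyyyyyyyyyyyyyyyyyyyyyyyyyyyyyy
114 yyyyyyyyyyyyyyyyyyyyyyyyyyyyyyyyyyyyyyyyyyyyyyyyyyyyyyyyyyyyyyyyyyyyyyyyyyyyyyyyyyyyyyyyyy
118 yyyyyyyyyyyyyyyyyyyyyyyyyyyyyyyyyyyyyyyyyy.yyyyyyyyyyyyyyyyyyyyyyyyyyyyyyyyyyyyyyyyyyyyyyy
122 yyyyyyyyyyyyyyyyyyyyyyyyyyyyyyyyyyyyyyyyyyyyyyyyyyyyyyyyyyyyyyyyyyyyyyyyyyyyyyyyyyyyyyyyyy
126 yyyyyyyyyyyyyyyyyyyyyyyyyyyyyyyyyyyyyyyyyggggggggggg.yyyyyyyyyyyyyyyyyyyyyyyyyyyyyyyyyyyyy
130 yyyyyyyyyyyyyyyyyyyyyyyyyyyyyyyyy..ggggggggg.ggggggggg.ggg.yyyyyyyyyyyyyyyyyyyyyyyyyyyyyyy
134 yyyyyyyyyyyyyyyyyyyyyyyyyyyyy.ggggggggggggggggggggggggggggggggg.yyyyyyyyyyyyyyyyyyyyyyyyyy
138 yyyyyyyyyyyyyyyyyyyyyyyyyy.ggggggggggggggggggggggggggggggggggggggg.yyyyyyyyyyyyyyyyyyyyyyy
142 yyyyyyyyyyyyyyyyyyyyyyy.ggggggggggggggggggggggggggggggggggggggggggggg.yyyyyyyyyyyyyyyyyyyy
146 yyyyyyyyyyyyyyyyyyyyy.ggggggg
[... 5464 characters left out ...]
...........
192 .................yyyyyyyyyyyyy..................
193 .........g.......yyyyyyyyyyyyy..................
194 .................yyyyyyyyyyyyy..................
195 ...................yyyyyyyyyy...................
196 ..............................g.................
197 .................gg.g........gg.................
198 ....g.............g.gggg..gggggg................
199 ...g..............gg.gg.gggggg............g.....
200 ....gg..............ggggg.gg.g.........g..gg....
201 ......gg.................gg.g.........g.........
202 ......gg..g..g.............g....gg.ggg..........
203 ......g....g.gg.gg.g...g..g.....g.....gg........
204 .......gg.....ggg.gg..g.gggg...gg.gg...gg.......
```

move_arm:
  deltas:
    - [[0.001,0.001,0.02,0,1],[0.001,0.001,0.045,0,1],[0.001,0.001,0.05,0,1],[0.001,0.001,0.05,0,1],[0.001,0.001,0.05,0,1],[0.001,0.001,0.064,0,1],[0.001,0.001,0.07,0,1],[0.001,0.001,0.074,0,1],[0.001,0.001,0.074,0,1],[0.001,0.001,0.074,0,1]]

```text
clock: 16.6
position: [0.5971, 0.0105, 0.1849]
ee_rot: [0.002, 0.757, 0.653, 0.002]
contact_force: [-7.4, 0.1, 26.7]
width: 0.0
gripper_force: 13.1
```

move_arm:
  deltas:
    - [[0,0,-0.03,0,1],[0,0,-0.06,0,0],[-0.002,0,-0.06,0,-1],[-0.002,0,-0.06,0,-1],[-0.002,0,-0.06,0,-1],[-0.002,0,-0.06,0,-1],[-0.002,0,-0.06,0,-1],[-0.002,0,-0.01,0,-1],[-0.002,0,0.03,0,-1],[-0.002,0,0.05,0,-1],[-0.002,0,0.05,0,-1]]
  squeeze: 50

```text
clock: 17.7
position: [0.5937, 0.0092, 0.1356]
ee_rot: [-0.003, 0.757, 0.653, -0.002]
contact_force: [-1.2, 0.1, 0.3]
width: 0.0852
gripper_force: 0.0
```

move_arm:
  deltas:
    - [[0,0,0,0,-1],[0,0,0,0,-1],[0,0,0,0,-1]]

```text
clock: 18.0
position: [0.597, 0.0089, 0.1403]
ee_rot: [0.001, 0.757, 0.653, 0.001]
contact_force: [-0.9, -0.4, -0.0]
width: 0.0854
gripper_force: 0.0
```

move_arm:
  deltas:
    - [[0,0,0.005,0,-1],[0,0,0.01,0,-1],[0,0,0.01,0,-1],[0,0,0.01,0,-0.4],[0,0,0.01,0,0.2],[0,0,0.01,0,1],[0,0,0.01,0,1],[0,0,0.01,0,1],[0,0,0.01,0,1]]
  squeeze: 50

```text
clock: 18.9
position: [0.5961, 0.009, 0.1314]
ee_rot: [0.0, 0.757, 0.653, 0.0]
contact_force: [0.2, 0.4, 4.2]
width: 0.0428
gripper_force: 50.9
```

move_arm:
  deltas:
    - [[0,0,-0.005,0,1],[0,0,-0.012,0,1],[0,0,-0.02,0,1],[0,0,-0.03,0,1],[0,0,-0.03,0,1],[0,0,-0.03,0,1]]

```text
clock: 19.5
position: [0.5962, 0.009, 0.1552]
ee_rot: [0.0, 0.757, 0.653, 0.0]
contact_force: [-0.0, 0.1, -1.6]
width: 0.0425
gripper_force: 50.9
```

Run:
```python
from k import *
st,h=look('w14');st,h=look('w15')
chars(h,200,300,290,356,3)
W=rot(st['ee_rot']);print(proj('wrist',[.5962,.0088,.177],st))
```

```text
19.5 [0.59622434 0.00895329 0.15524198] 0.04245043196258058 [-0.04  0.1  -1.59] [-0.029  0.011  0.017]
19.55 [0.59595995 0.00895645 0.15491155] 0.04241150540311959 [-0.38  0.11 -1.92] [ 0.008  0.003 -0.014]
200 gggggggggggggggggggggggggggggggggggggggggggggggggg.gg.gggggggggggg
203 ggggggggggggggggggggggggggggggggggggggggggggggggggg.gggggggggggggg
206 gggggggggggggggggggggggggggggggggggggggggggggggggggggggggggggggggg
209 gggggggggggggggggggggggggggggggggggggggggggggggggggggggg.gggg.....
212 gggggggggggggggggggggggggggggggggggggggggggggggggggggggggggggggggg
215 gggggggggggggggggggggggggggggggggggggggggggggggggggggggggggggggggg
218 gggggggggggggggggggggggggggggggggggggggggggggggggggggggggggg.gggg.
221 ggggggggggggggggggggggggggggggggggggggggggggggggggggggg.ggggggg.gg
224 gggggggggggggggggggggggggggggggggggggggggg.ggggggggggggggggggggg.g
227 ggggggggggggggggggggggggggggggggggggggggggggggggggggggggggggggg.gg
230 g.gggggggggggggggg..yyyyyyyyyyyyyyyyyyyyyy..gggggggggggggggggggggg
233 ggggggggggg..yyyyyyyyyyyyyyyyyyyyyyyyyyyyyyyyyyyyyy..ggggggggggggg
236 gggggg.yyyyyyyyyyyyyyyyyyyyyyyyyyyyyy
[... 883 characters left out ...]
75 yyyyyyyy.....byyyyyybbbbbbbbbbbbbbbbbbbbbbbbbyyyyyy.....yyyyyyyyyy
278 yyyyyy......yyybbbbbbbbbbbbbbbbbbbbbbbbbbbbbbbbbyyyy...yyyyyyyyyyy
281 yyyy.......yyybbbbbbbbbbbbbbbbbbbbbbbbbbbbbbbbbbbbbyyyyyyyyyyyyyyy
284 yyy.......yybbbbbbbbbbbbbbbbbbbbbbbbbbbbbbbbbbbbbbbbyyyyyyyyyyyyyy
287 yy........ybbbbbbbbbbbbbbbbbbbbbbbbbbbbbbbbbbbbbbbbb.yyyyyyyyyyyyy
290 y..........bbbbbbbbbbbbbbbbbbbbbbbbbbbbbbbbbbbbbbbbbb.yyyyyyyyyyyy
293 yyyyyyyy.yybbbbbbbbbbbbbbbbbbbbbbbbbbbbbbbbbbbbbbbbbb..yyyyyyyyyyy
296 yyyyyyyyyyyybbbbbbbbbbbbbbbbbbbbbbbbbbbbbbbbbbbbbbbbb..yyyyyyyyyyy
299 yyyyyyyyyyyybbbbbbbbbbbbbbbbbbbbbbbbbbbbbbbbbbbbbbbbyyyyyyyyyyyyyy
(np.float64(321.3273010769663), np.float64(295.0160640301052))
```

move_arm:
  deltas:
    - [[0,0,-0.012,0,1],[0,0,-0.03,0,1],[0,0,-0.05,0,1],[0,0,-0.07,0,1],[0,0,-0.083,0,1],[0,0,-0.083,0,1],[0,0,-0.083,0,1],[0,0,-0.083,0,1],[0,0,-0.083,0,1],[0,0,-0.083,0,1]]

```text
clock: 20.6
position: [0.5957, 0.009, 0.2206]
ee_rot: [-0.0, 0.757, 0.653, -0.0]
contact_force: [0.2, 0.4, -1.2]
width: 0.0424
gripper_force: 51.1
```

Run:
```python
from k import *
st,h=look('w16');s=manip.get_image('side')[:,:,::-1].copy();cv2.imwrite('pics/s16.png',s)
P0=[.5962,.0088]
print('cap bottom edge',np.round(proj('side',[P0[0],P0[1]-.0645,st['position'][2]-.027]),1),'knobtop',np.round(proj('side',[*P0,.177]),1),'knob base',np.round(proj('side',[*P0,.147]),1))
hs=cv2.cvtColor(s,cv2.COLOR_BGR2HSV).astype(int);chars(hs,148,204,300,364,1,1)
```

```text
20.6 [0.59573655 0.00899866 0.22057213] 0.0423674890292537 [ 0.24  0.42 -1.18] [ 0.041 -0.024 -0.037]
cap bottom edge [332.4 179.4] knobtop [331.9 175.8] knob base [331.7 185.1]
148 .................k....k....................k..................kk
149 ............................................k...................
150 ........................................k......k...........kk...
151 .....................k........................................kk
152 .........................................k.kb...................
153 ................................................................
154 ........................k.......................................
155 ........................kk......................................
156 .........................yyyyyyyyyyy............................
157 .........................yyyyyyyyyyyyy..........................
158 .........................y.yyyyyyyyyy.y.........................
159 .........................yyy.........yy.........................
160 ....................k....yyyyyyyyyyyyyy.........................
161 .....................
[... 2241 characters left out ...]
..........
194 ............................bbbbbbb.............................
195 .............................bbbbb..............................
196 ................................................................
197 ................................................................
198 ................................................................
199 ................................................................
200 ................................................................
201 ..............gg................................................
202 ..............g................................gg...............
203 ..............g.gg..........................gg.gg...............
```

```bash
python3 -c "
from rig import manip
print(manip.sign_off())"
```

```text
the job is handed in; nothing more can be done
None
```

The job is handed in, but I have not seen the judge's verdict: by my camera and force readings the wafer roll stands in its socket, the clear inner lid is seated on the tin, and the gripper holds the outer green lid alone with its collar about 0.22 m up, at 20.6 s on the robot's clock.

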